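Set up the folding bracelet display

TASK

Set up the small folding display on the desk: its cork-faced board is leaning back on a stiff hinge, so first fold it up until it stands upright, square to its foot. Then take the tall card with the hole from the card rack and hang it by its hole on the display's peg, so that it hangs free with the board still upright. Leave the wide card without a hole in the rack, and leave everything else on the desk where it stands.

Things in the scene. Friction and masses are not known exactly. Their poses are not given: they have to be found in the camera images.
- display: Folding counter display, fixed to the desk: pale wooden foot 120 x 180 x 12 mm (x, y, z) with a low bar along its front edge. Origin: centre of the foot's underside on the desk; its own -x is the front (towards the robot at yaw 0). The place and yaw vary; it may stand left or right of the card rack.
- board_hinge (a point): Hinge axis of the display board, middle of its length: 35 mm behind (+x) the foot's origin and 16 mm above the desk; the axis runs along the display's y. Turns with the foot, not with the board.
- board (a joint): Angle of the board in rad: 0 = upright, square to the foot; positive = leaning back (top away from the front, towards the display's +x), starts at about 0.6 to 0.95; limits -0.5 to 1.15. Stiff friction hinge (0.35 N m): stays where it is left. The board is 170 mm wide (y), 6 mm thick, its top edge 110 mm from the hinge axis.
- board_top (a point): Middle of the board's top edge, midway through its thickness; turns with the board.
- peg_root (a point): Where the steel peg (6 mm thick, straight, no hook) leaves the front face of the board, at mid width, 99 mm from the hinge axis; turns with the board. With the board upright, the point's axes are the display's axes.
- peg_tip (a point): Centre of the peg's round free end. With the board upright it is 45 mm in front of (-x) and 20 mm above the root, so the peg slopes up to the front at 24 degrees.
- rack: Grey plastic card rack fixed to the desk, 125 x 106 x 30 mm, with two parallel slots along its own y at x = -37.5 and +37.5 mm; each slot is 8 mm wide, 88 mm long and 22 mm deep, its floor 8 mm above the desk. Origin: centre of its underside. The place and yaw vary.
- hang_card: The tall card of stiff brown board that must be hung: 60 mm wide (own y), 108 mm high (z), 6 mm thick (x), 40 g, with a round hole and a ring of small dark beads on its face below the hole. Stands upright in one of the rack's slots (either one). Origin: centre of its bottom edge.
- card_hole (a point): Centre of the 23 mm hole through the tall card: 76 mm above its bottom edge, 32 mm below its top edge; axis along the card's x.
- card_top (a point): Middle of the tall card's top edge. The 20 mm of solid card between it and the hole is where to pinch it.
- plain_card: The other card, to be left alone: 80 mm wide, 82 mm high, 6 mm thick, no hole, in the other slot. Origin: centre of its bottom edge.
- carton: Bystander: small grey carton 52 x 60 x 92 mm standing close behind the board's left or right half. Origin: centre of its underside.
- pad: Bystander: red ink pad 54 x 84 x 17 mm lying behind the other half of the board. Origin: centre of its underside.
- cup: Bystander: teal pencil cup, 68 mm across, 153 mm high with its pencils, standing between rack and display. Origin: centre of its underside.
- tape: Bystander: roll of brown tape lying flat, 96 mm across, 48 mm high, between rack and display. Origin: centre of its underside.
- pen: Bystander: black marker 12 x 138 x 13 mm near the front edge of the desk. Origin: centre of its underside.
- calc: Bystander: desk calculator 112 x 68 x 13 mm near the front edge. Origin: centre of its underside.

How it is judged:
By the outcome, as a careful person would: the job done as asked, in the order asked, and still so for the second after the job is handed in, with the robot touching nothing.
It also fails if it takes over 58 s, if anything falls off the work surface, if the arm or the gripper's body presses on something with over 40 N, if the wrist force passes 120 N, or if a joint passes its speed limit or range.

ROBOT

A 6-joint arm with a two-finger parallel gripper is mounted at the origin on a cart in front of the work surface, level with it; the furniture and walls round the work are solid. World frame = base frame: x ahead of the robot, y to its left, z up, the work surface at z = 0. Lengths are in m, angles in rad, forces in N, time in s.
With the tool pointing down it reaches from about 0.375 to 0.9 m from the base axis. Payload 3.1 kg.
Tool frame: the origin (TCP) lies at the very end of the fingers, on their centre line; the grasp point (between the pads) lies 19 mm behind it; z points along the fingers, y is the line along which they close (so a half turn about z gives the same grasp; the last joint's range is limited). The gripper opens to 87 mm and grips with 3 to 60 N. Pads are 19 mm wide; open, the fingers measure 117 mm over their backs; the gripper's body (75 mm by 190 mm) begins 51 mm behind the grasp point.
Start: joints at [-1.284, 0.527, 1.433, -0, 1.181, -0.178], TCP at [0.28, -0.559, 0.223] pointing down, gripper open.
Joint ranges: [-3.08, 3.08], [-0.75, 2.2], [0.22, 2.44], [-1.43, 4.57], [0, 2.65], [-2.85, 2.85]. Speed limits (rad/s): [2.79, 2.79, 3.14, 3.14, 3.14, 3.14].

INTERFACE

Orientations are given as a unit quaternion [x, y, z, w].
In Python, from rig import robot gives the robot as it stands. The module is installed in compiled form; this text tells all that it offers.
- The arm moves only by the tool play_rows, never from a script. Its argument "steps" is one flat list of numbers, 5 for each row, row after row: the opening, from -1 (shut) to 1 (fully open), then the shift along the tool's x, y, z as a fraction of full scale, then the turn about the tool's z as a fraction of full scale. In form: [claw, tx, ty, tz, twist, claw, tx, ty, tz, twist, ...]. A call has exactly 10 rows; each row shifts and turns the commanded pose from where the row before left it, along the tool's axes as they then stand; what a row does not reach is not made up. Full scale, the value 1, is 0.03 m for a shift and 0.1 rad for a turn. A row lasts 1/10 s, in which the tool goes at most 50 mm and 8.59 degrees, less where a joint would pass 70% of its speed; a pose out of reach is approached as far as the arm can. A call with a number of a shift or a turn outside -1 to 1 is refused whole. A call with a gripper value outside its range is refused whole. The fingers move at their own pace and stop on an object; "grip_force" is the grip in N (left out, the last holds). Time passes only in rows, so rows that do not move let the fingers close, or fill a call up. It gives the time, the measured TCP pose, the force, the opening and the grip force at its end, in the units of the state.
- robot.get_obs(): the state, without advancing time (a new reading comes with each control period).
- robot.camera(name): name is "scene" or "top" or "wrist"; returns a dict with "image" (400x640x3 uint8, red, green, blue), "mtx" (3x3 intrinsics, pixels), "D" ([k1, k2, p1, p2, k3] as OpenCV has them; the pictures are not rectified), "rvec" (rotation vector, rad) and "tvec" (3), from world to camera coordinates, as OpenCV has them. Camera axes: x right, y down, z forward; pixel columns grow to the right and rows downward; lengths in m; the calibration is good to about 2 mm. A picture is of the moment at which its call begins. There is no depth.
- robot.hand_in(): hands the job in; it is judged then, once.
The state is a dict: "time": time; "q": joint angles; "joint_velocities": joint speeds; "joint_torque": joint torques, N m; "position": TCP position; "tool_rot": TCP orientation; "ft_force": force on the tool from outside, world axes, zero at the start; "moment": the same for the moment, N m; "grip_width": finger opening in m; "grip_force": force on a finger pad.
Only numpy, scipy, OpenCV 4.12 (cv2) and the standard library are available. Lean on these libraries where they do the work, as an engineer would, in place of code of your own. Each camera call takes 0.05 s, during which the arm holds its last target. There are 200 camera calls.

## Working session

There is one attempt and no reset: what is moved stays moved. The work goes in short steps, Python scripts to look and compute and a tool call to move; the robot and the scene stay as the last step left them, time stands still between calls to the robot, and variables do not carry over. Pictures are saved under pics/ and viewed, at most 10 in all, crops included, and the job is handed in when it is done.

Besides the shell and the picture viewer there is one more tool, called after "Emit:" by a JSON object that holds its "api" and its "payload", one argument or row to a line. play_rows: Moves the arm, as the interface text tells. Shift numbers are shares of 0.03 m and turn numbers shares of 0.1 rad, none past 1 either way. Its arguments: {"type":"object","properties":{"steps":{"type":"array"},"grip_force":{"type":"number"}},"required":["steps"]}

```bash
mkdir -p pics; ls; cat > h.py <<'E'
import numpy as np, cv2
from rig import robot
from scipy.spatial.transform import Rotation as R
def shot(name,f):
    c=robot.camera(name); cv2.imwrite('pics/'+f+'.png',c['image'][:,:,::-1]); np.save('pics/'+f+'.npy',c,allow_pickle=True); return c
def load(f): return np.load('pics/'+f+'.npy',allow_pickle=True).item()
def ray(c,px):
    p=cv2.undistortPoints(np.array(px,float).reshape(-1,1,2),c['mtx'],np.array(c['D']))[:,0]
    Rm=cv2.Rodrigues(np.array(c['rvec'],float))[0]; o=-Rm.T@np.array(c['tvec']).ravel()
    d=np.c_[p,np.ones(len(p))]@Rm; return o,d
def plane(c,px,z):
    o,d=ray(c,px); return o+d*((z-o[2])/d[:,2])[:,None]
def proj(c,P): return cv2.projectPoints(np.array(P,float).reshape(-1,1,3),np.array(c['rvec'],float),np.array(c['tvec'],float),c['mtx'],np.array(c['D'],float))[0][:,0]
def tri(c1,p1,c2,p2):
    o1,d1=ray(c1,p1);o2,d2=ray(c2,p2);out=[]
    for a,b in zip(d1,d2):
        s=np.linalg.lstsq(np.c_[a,-b],o2-o1,rcond=None)[0]; out.append(((o1+s[0]*a)+(o2+s[1]*b))/2)
    return np.array(out)
E
python3 - <<'E'
from h import *
for n in ('scene','top'):
    c=shot(n,n+'0'); print(n,ray(c,[[320,200]]))
o=robot.get_obs();print(o['position'],o['tool_rot'],o['grip_width'],o['time'])
E
```

```text
pics
scene (array([-0.23726704, -0.55060195,  0.58305399]), array([[ 0.7179911 ,  0.47524138, -0.50895781]]))
top (array([ 0.32175886, -0.10402758,  1.26644196]), array([[ 0.1224762 ,  0.02047421, -0.99229151]]))
[ 0.27997792 -0.558046    0.22167567] [ 9.73122320e-01  2.30286806e-01 -3.99628297e-05 -9.67024043e-04] 0.08667581807840624 0.1
```

View pics/scene0.png

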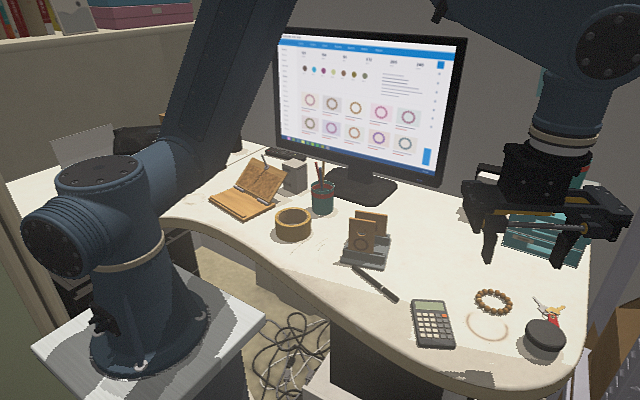

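View pics/top0.png

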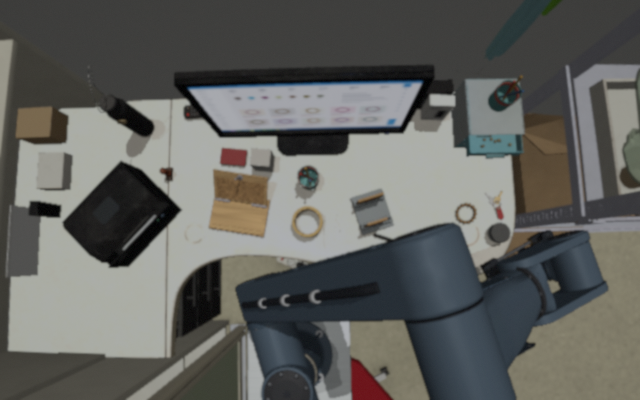

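The scene view shows the display at about (250,190) with its board leaning back, the rack with two cards at (367,240), and the tall card in the slot nearer the camera. In the top view the display is at (240,205) and the rack at (371,213). I'll enlarge both.

```bash
python3 - <<'E'
from h import *
a=cv2.imread('pics/top0.png')[135:250,200:400]; b=cv2.imread('pics/scene0.png')[145:275,200:400]
cv2.imwrite('pics/a.png',cv2.resize(a,None,fx=4,fy=4,interpolation=cv2.INTER_CUBIC)); cv2.imwrite('pics/b.png',cv2.resize(b,None,fx=4,fy=4,interpolation=cv2.INTER_CUBIC))
E
```

```text
(no output)
```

View pics/a.png

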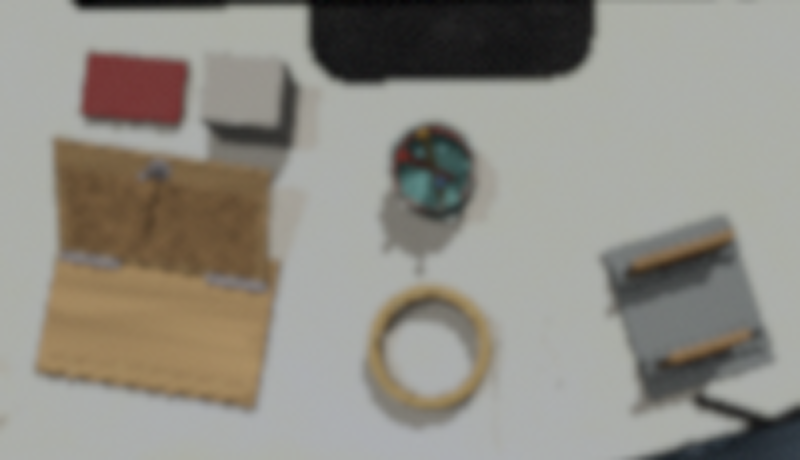

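View pics/b.png

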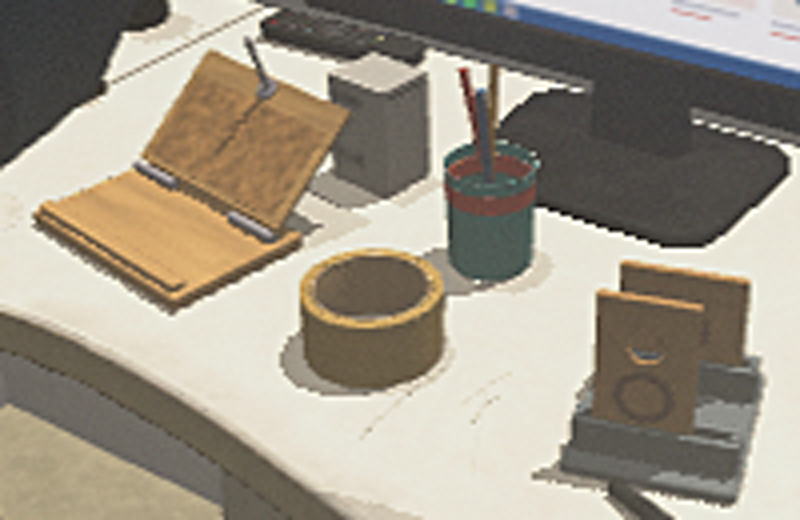

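The top crop shows the display turned a few degrees: front corners at crop px (37,372) and (255,408), board top corners at (55,140) and (270,172), and the peg seen end-on at (155,172). The rack's rear card is wide (625–730) and its front card is the tall one with the hole (665–750). The carton is behind the board's right half and the pad behind the left. Next I compute poses.

```bash
python3 - <<'E'
from h import *
t=load('top0'); s=load('scene0')
T=lambda *p: np.array(p,float)/4+[200,135]-0.375
S=lambda *p: np.array(p,float)/4+[200,145]-0.375
np.set_printoptions(precision=4,suppress=True)
f=plane(t,T((37,372),(255,408)),0.012); print('front',f,np.linalg.norm(f[1]-f[0]))
f2=plane(s,S((36,215),(172,310)),0.004); print('front sc',f2,np.linalg.norm(f2[1]-f2[0]))
h=plane(t,T((90,262),(238,284)),0.016); print('hinge',h)
bt=tri(t,T((55,140),(270,172)),s,S((208,52),(350,108))); print('boardtop',bt,np.linalg.norm(bt[1]-bt[0]))
print('pegtip',tri(t,T((157,172)),s,S((249,38))),)
r=plane(t,T((600,252),(726,214),(774,360),(645,398)),0.030); print('rack',r,r.mean(0))
c=plane(t,T((664,362),(750,334)),0.116); print('card top',c,np.linalg.norm(c[1]-c[0]))
c=plane(s,S((597,293),(704,307)),0.116); print('card top sc',c)
print('plain',plane(t,T((628,268),(733,236)),0.09))
print('cup',plane(t,T((432,170)),0.1),'tape',plane(t,T((430,345)),0.048), 'carton',plane(t,T((205,52),(288,58),(282,128),(208,122)),0.092),'pad',plane(t,T((88,55),(188,62),(183,125),(82,118)),0.017))
print('monitor low edge',plane(t,[[220,137],[405,133]],0.15),'base',plane(t,[[280,153],[347,153]],0))
E
```

```text
front [[0.3967 0.2761 0.012 ]
 [0.3648 0.1023 0.012 ]] 0.17671847992852358
front sc [[0.4037 0.2862 0.004 ]
 [0.3635 0.1056 0.004 ]] 0.18505662829097672
hinge [[0.483  0.2331 0.016 ]
 [0.4627 0.1147 0.016 ]]
boardtop [[0.5659 0.2423 0.0903]
 [0.5371 0.077  0.0953]] 0.16783808131330824
pegtip [[0.5283 0.1564 0.1365]]
rack [[ 0.4797 -0.1711  0.03  ]
 [ 0.5073 -0.2705  0.03  ]
 [ 0.3923 -0.3032  0.03  ]
 [ 0.3653 -0.2025  0.03  ]] [ 0.4361 -0.2368  0.03  ]
card top [[ 0.3878 -0.2101  0.116 ]
 [ 0.4065 -0.2728  0.116 ]] 0.06543511117230888
card top sc [[ 0.39   -0.2135  0.116 ]
 [ 0.4096 -0.2708  0.116 ]]
plain [[ 0.4596 -0.1882  0.09  ]
 [ 0.4816 -0.2669  0.09  ]]
cup [[ 0.5349 -0.0447  0.1   ]] tape [[ 0.4088 -0.0382  0.048 ]] carton [[0.6315 0.1263 0.092 ]
 [0.625  0.0632 0.092 ]
 [0.5713 0.068  0.092 ]
 [0.5774 0.1239 0.092 ]] pad [[0.6516 0.2364 0.017 ]
 [0.6434 0.1548 0.017 ]
 [0.5918 0.1586 0.017 ]
 [0.5998 0.2406 0.017 ]]
monitor low edge [[ 0.6505  0.2054  0.15  ]
 [ 0.6481 -0.3297  0.15  ]] base [[ 0.6351  0.049   0.    ]
 [ 0.6295 -0.1686  0.    ]]
```

```bash
python3 - <<'E'
from h import *
t=load('top0'); s=load('scene0')
np.set_printoptions(precision=4,suppress=True)
print(tri(t,[[220,137],[405,133],[176,76],[433,70]],s,[[278,143],[437,186],[277,27],[466,38]]))
q=robot.get_obs()['tool_rot'];print(R.from_quat(q).as_matrix())
E
```

```text
[[ 0.6624  0.2139  0.1138]
 [ 0.6577 -0.3339  0.1112]
 [ 0.6956  0.2143  0.4683]
 [ 0.6905 -0.3317  0.4706]]
[[ 0.8939  0.4482 -0.0005]
 [ 0.4482 -0.8939  0.0019]
 [ 0.0004 -0.0019 -1.    ]]
```

Emit:
{"api": "play_rows", "payload": {
  "steps": [1,0,0,-0.1,-0.93,1,0,0,-0.1,-0.93,1,0,0,-0.1,-0.93,1,0,0,-0.1,-0.93,1,0,0,-0.1,-0.93,1,0,0,-0.1,-0.93,1,0,0,-0.1,-0.93,1,0,0,-0.1,-0.93,1,0,0,-0.1,-0.93,1,0,0,-0.1,-0.93]
}}

```text
time: 1.1
position: [0.2801, -0.5582, 0.252]
tool_rot: [0.765, 0.644, 0.0, -0.001]
ft_force: [0.4, -0.5, -0.4]
grip_width: 0.087
grip_force: 0.0
```

Emit:
{"api": "play_rows", "payload": {
  "steps": [1,0.9,0,0,0,1,0.9,0,0,0,1,0.9,0,0,0,1,0.9,0,0,0,1,0.9,0,0,0,1,0.9,0,0,0,1,0.9,0,0,0,1,0.9,0,0,0,1,0.9,0,0,0,1,0.9,0,0,0]
}}

```text
time: 2.1
position: [0.3273, -0.2915, 0.2523]
tool_rot: [0.767, 0.642, 0.0, -0.0]
ft_force: [0.7, 0.6, 1.4]
grip_width: 0.0868
grip_force: 0.0
```

```bash
python3 - <<'E'
from h import *
np.set_printoptions(precision=4,suppress=True)
c=shot('wrist','w1')
o=robot.get_obs();print(o['position'],R.from_quat(o['tool_rot']).as_matrix()[:,0],o['q'],o['time'])
print(ray(c,[[320,200]])); print(proj(c,[[.407,-.241,.116],[.436,-.237,.03],[.474,.1745,.016]]))
E
```

```text
[ 0.3267 -0.2864  0.2519] [0.1739 0.9847 0.0062] [-0.9797  0.2303  1.8454  0.0025  1.0722 -0.8061] 2.15
(array([ 0.3396, -0.214 ,  0.4146]), array([[-0.0556, -0.2907, -0.9552]]))
[[ 391.9339  126.1182]
 [ 398.4817  115.4042]
 [ 395.5239 -382.3599]]
```

View pics/w1.png

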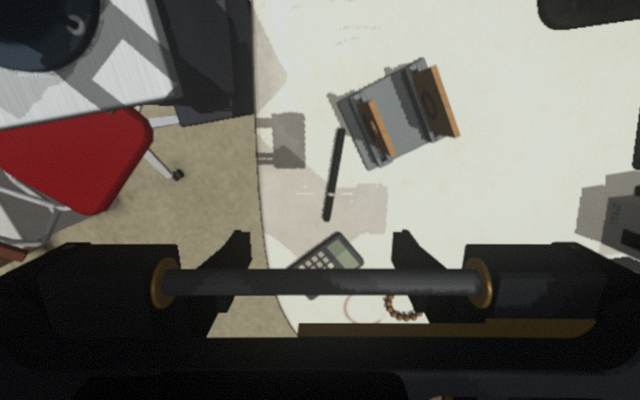

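The wrist view shows the front (tall) card's top edge around (375,130), the wide card at (437,100), and the desk clear below the fingers. Carrying on to above the board.

Emit:
{"api": "play_rows", "payload": {
  "steps": [1,0.88,0.19,0,0,1,0.88,0.19,0,0,1,0.88,0.19,0,0,1,0.88,0.19,0,0,1,0.88,0.19,0,0,1,0.88,0.19,0,0,1,0.88,0.19,0,0,1,0.88,0.19,0,0,1,0.88,0.19,0,0,1,0.88,0.19,0,0]
}}

```text
time: 3.15
position: [0.4299, -0.0418, 0.2524]
tool_rot: [0.767, 0.642, -0.0, -0.0]
ft_force: [0.3, -1.0, 0.1]
grip_width: 0.0869
grip_force: 0.0
```

```bash
python3 - <<'E'
from h import *
np.set_printoptions(precision=4,suppress=True)
c=shot('wrist','w2')
o=robot.get_obs();print(o['position'],R.from_quat(o['tool_rot']).as_matrix()[:,0],o['time'])
print(proj(c,[[.474,.1745,.016],[.5515,.16,.093],[.528,.156,.1365]]))
E
```

```text
[ 0.4308 -0.0389  0.2524] [0.1739 0.9848 0.0032] 3.2
[[327.2919 -17.0136]
 [415.306  -52.1498]
 [402.8484 -69.616 ]]
```

View pics/w2.png

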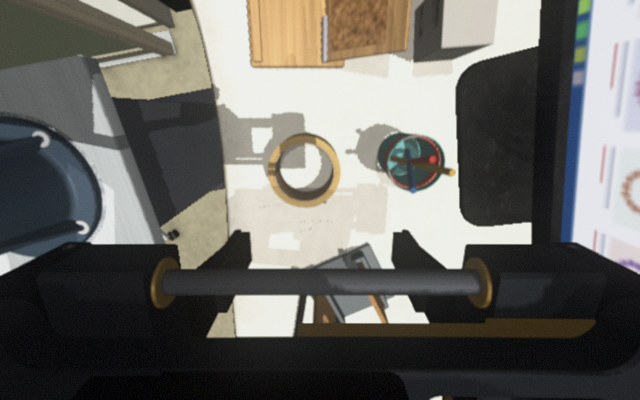

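The view shows the foot's right edge along row 66 from (250,66) to (343,67), the board's right top corner near (408,52), and the tape and cup well clear below.

```bash
python3 - <<'E'
from h import *
np.set_printoptions(precision=4,suppress=True)
c=load('w2')
p=plane(c,[[250,66],[343,67.5]],0.012); print(p)
d=p[1]-p[0]; print('yaw',np.arctan2(d[1],d[0]))
x=np.array([np.cos(-.173),np.sin(-.173)]);y=np.array([-x[1],x[0]]);h=np.array([.474,.1745])
print((p[:,:2]-h)@np.c_[x,y])   # expect y=-.09, front x=-.095
b=plane(c,[[408,52],[324,61]],0.093)[:1]; print((b[:,:2]-h)@np.c_[x,y])
g=np.array([.474,.1745])+.05*x+.05*y; o=robot.get_obs()
Rm=R.from_quat(o['tool_rot']).as_matrix(); print(g,Rm.T@(np.r_[g,.2524]-o['position'])/.03)
E
```

```text
[[0.3622 0.1049 0.012 ]
 [0.4788 0.0826 0.012 ]]
yaw -0.18886268487607183
[[-0.0982 -0.0878]
 [ 0.0206 -0.0897]]
[[ 0.08   -0.0863]]
[0.5319 0.2151] [8.9261 1.8434 0.0306]
```

Emit:
{"api": "play_rows", "payload": {
  "steps": [1,0.89,0.18,0,0,1,0.89,0.18,0,0,1,0.89,0.18,0,0,1,0.89,0.18,0,0,1,0.89,0.18,0,0,1,0.89,0.18,0,0,1,0.89,0.18,0,0,1,0.89,0.18,0,0,1,0.89,0.18,0,0,1,0.89,0.18,0,0]
}}

```text
time: 4.2
position: [0.5298, 0.2113, 0.2521]
tool_rot: [0.766, 0.642, -0.001, -0.0]
ft_force: [0.5, -0.7, -0.2]
grip_width: 0.087
grip_force: 0.0
```

Emit:
{"api": "play_rows", "payload": {
  "steps": [1,0,0,0,0,1,0,0,0.5,0,1,0,0,0.5,0,1,0,0,0.5,0,1,0,0,0.5,0,1,0,0,0.5,0,1,0,0,0.5,0,1,0,0,0.5,0,1,0,0,0,0,1,0,0,0,0]
}}

```text
time: 5.2
position: [0.5294, 0.2098, 0.1475]
tool_rot: [0.767, 0.642, -0.001, -0.0]
ft_force: [0.1, 0.0, -0.3]
grip_width: 0.087
grip_force: 0.0
```

```bash
python3 - <<'E'
from h import *
np.set_printoptions(precision=4,suppress=True)
c=shot('wrist','w3'); s=shot('scene','s3')
o=robot.get_obs();print(o['position'],o['q'],o['time'],o['ft_force'])
w=c['image'][:,:,::-1]; s=cv2.resize(s['image'][130:250,190:350,::-1],None,fx=4,fy=4)
cv2.imwrite('pics/m3.png',np.vstack([w[:,:][60:180],s[:480]]))
E
```

```text
[0.5302 0.2103 0.1483] [ 0.1818  0.551   1.6436 -0.0001  0.9457  0.358 ] 5.3 [ 0.1397 -0.2541  0.4668]
```

View pics/m3.png

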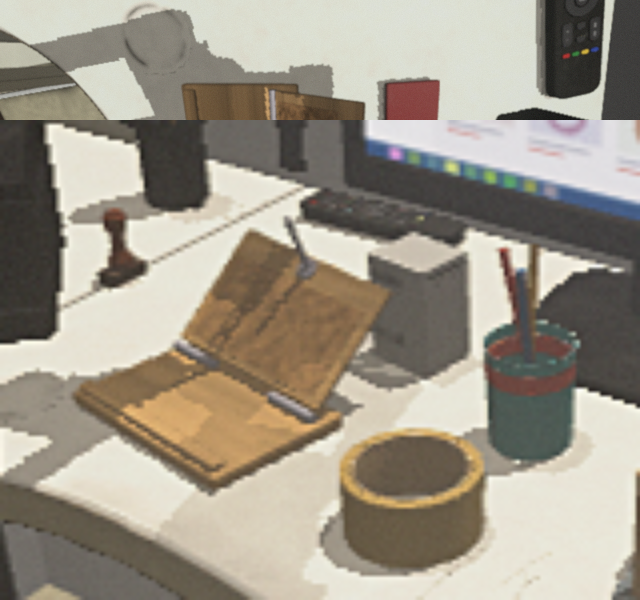

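```bash
python3 - <<'E'
from h import *
np.set_printoptions(precision=4,suppress=True)
c=load('w3'); s=load('s3')
P=[[.530,.210,.148],[.474,.1745,.016],[.5515,.16,.093],[.566,.2423,.0903],[.3967,.2761,.012]]
print(proj(c,P)); print(proj(s,P)); print(ray(c,[[320,200]]))
a=np.hstack([c['image'],s['image']])[:,:,::-1]; cv2.imwrite('pics/m4.png',cv2.resize(a,(800,250)))
E
```

```text
[[324.3087 243.5711]
 [278.4125 227.5891]
 [358.9766 263.9527]
 [362.5461 165.2133]
 [183.254  147.5484]]
[[250.2823 146.648 ]
 [250.7821 195.0555]
 [268.8674 164.2088]
 [252.2239 157.5961]
 [208.7677 197.9826]]
(array([0.5419, 0.2875, 0.3096]), array([[-0.0563, -0.2917, -0.9549]]))
```

View pics/m4.png

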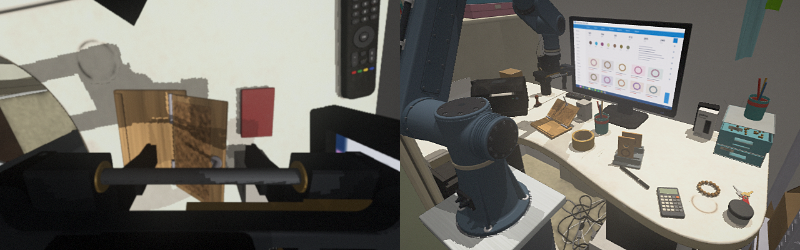

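Both fingers straddle the board's top-left part in the scene view (finger tips at about (233,152) and (263,142)). The board corner in the wrist view sits at (364,165), where I predicted it. Lowering.

Emit:
{"api": "play_rows", "payload": {
  "steps": [1,0,0,0.4,0,1,0,0,0.4,0,1,0,0,0.4,0,1,0,0,0.4,0,1,0,0,0.4,0,1,0,0,0.4,0,1,0,0,0.37,0,1,0,0,0,0,1,0,0,0,0,1,0,0,0,0]
}}

```text
time: 6.3
position: [0.5302, 0.2106, 0.0649]
tool_rot: [0.766, 0.642, 0.0, 0.0]
ft_force: [0.2, -0.3, -0.2]
grip_width: 0.0874
grip_force: 0.0
```

Emit:
{"api": "play_rows", "payload": {
  "steps": [1,0,-0.29,0,0,1,0,-0.29,0,0,1,0,-0.29,0,0,1,0,-0.29,0,0,1,0,-0.29,0,0,1,0,-0.29,0,0,1,0,-0.29,0,0,1,0,-0.29,0,0,1,0,-0.29,0,0,1,0,-0.29,0,0]
}}

```text
time: 7.3
position: [0.445, 0.2262, 0.0653]
tool_rot: [0.766, 0.642, 0.002, 0.001]
ft_force: [3.2, 0.7, 2.6]
grip_width: 0.0874
grip_force: 2.0
```

Emit:
{"api": "play_rows", "payload": {
  "steps": [1,0,0,0,0,1,0,0,0,0,1,0,0,0,0,1,0,0.18,0,0,1,0,0.18,0,0,1,0,0.18,0,0,1,0,0.18,0,0,1,0,0.18,0,0,1,0,0.18,0,0,1,0,0.18,0,0]
}}

```text
time: 8.3
position: [0.4818, 0.219, 0.0644]
tool_rot: [0.767, 0.642, -0.0, -0.0]
ft_force: [-0.2, -0.3, -0.1]
grip_width: 0.0871
grip_force: 0.0
```

```bash
python3 - <<'E'
from h import *
np.set_printoptions(precision=4,suppress=True)
w=shot('wrist','w5');s=shot('scene','s5')
o=robot.get_obs();print(o['position'],o['time'],o['ft_force'])
x=np.array([np.cos(-.173),np.sin(-.173)]);y=np.array([-x[1],x[0]]);h=np.array([.474,.1745])
print((o['position'][:2]-h)@np.c_[x,y])
a=cv2.resize(w['image'][100:330,120:440,::-1],(800,300)); b=cv2.resize(s['image'][130:250,190:350,::-1],(400,300))
cv2.imwrite('pics/m5.png',np.vstack([a,np.hstack([b,np.zeros_like(b)])]))
# predicted top corners upright
for l in (0,.1,-.1):
  P=[np.r_[h+x*.11*np.sin(l)+y*e,.016+.11*np.cos(l)] for e in (-.085,.085)]
  print(l,proj(s,P).ravel(),proj(w,P).ravel())
E
```

```text
[0.4825 0.2191 0.0646] 8.4 [ 0.9078 -0.6868 -0.7368]
[0.0007 0.0454]
0 [265.7191 170.9957 229.989  154.5528] [324.3917 516.7363 324.8069 219.0919]
0.1 [268.7713 169.8888 232.9943 153.6474] [344.8325 515.3232 354.0892 218.5045]
-0.1 [262.6579 172.4746 226.9931 155.8022] [303.9301 515.3807 295.4938 218.6303]
```

View pics/m5.png

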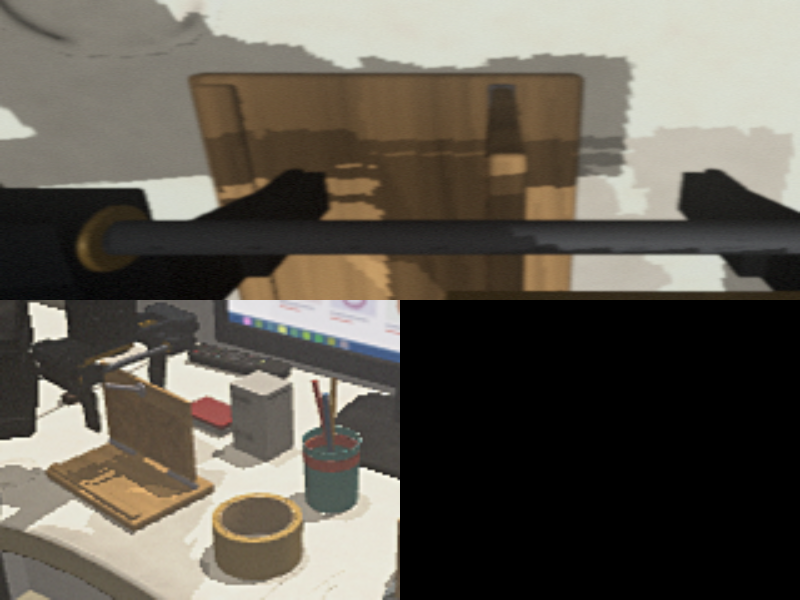

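The board stands about upright: its left edge in the wrist view runs along full-picture column ~322, against 325 predicted for zero lean. Next, a short pinch with the vertical pads to square it, then a retreat upward.

Emit:
{"api": "play_rows", "payload": {
  "steps": [-1,0,0,0,0,-1,0,0,0,0,-1,0,0,0,0,-1,0,0,0,0,-1,0,0,0,0,-1,0,0,0,0,-1,0,0,0,0,-1,0,0,0,0,-1,0,0,0,0,-1,0,0,0,0],
  "grip_force": 40
}}

```text
time: 9.4
position: [0.4813, 0.2192, 0.0645]
tool_rot: [0.767, 0.642, 0.0, 0.0]
ft_force: [0.1, 0.2, 0.4]
grip_width: 0.0149
grip_force: 0.0
```

```bash
python3 - <<'E'
from h import *
np.set_printoptions(precision=4,suppress=True)
o=robot.get_obs();print(o['position'],o['time'],o['ft_force'],o['moment'],o['grip_width'],o['grip_force'])
E
```

```text
[0.4813 0.2192 0.0645] 9.4 [0.063  0.2261 0.4019] [-0.0078 -0.1037  0.0365] 0.014916600153449037 0.0
```

Still closing; a bit longer.

Emit:
{"api": "play_rows", "payload": {
  "steps": [-1,0,0,0,0,-1,0,0,0,0,-1,0,0,0,0,-1,0,0,0,0,-1,0,0,0,0,-1,0,0,0,0,-1,0,0,0,0,-1,0,0,0,0,-1,0,0,0,0,-1,0,0,0,0],
  "grip_force": 40
}}

```text
time: 10.4
position: [0.481, 0.2192, 0.0645]
tool_rot: [0.767, 0.642, -0.0, -0.0]
ft_force: [-1.8, 2.4, 2.0]
grip_width: 0.0058
grip_force: 40.0
```

```bash
python3 - <<'E'
from h import *
np.set_printoptions(precision=4,suppress=True)
o=robot.get_obs();print(o['position'],o['time'],o['ft_force'],o['moment'],o['grip_width'],o['grip_force'])
E
```

```text
[0.481  0.2192 0.0645] 10.4 [-1.8463  2.3756  2.0081] [ 0.1847  0.3685 -0.0125] 0.005838410959376265 39.99872715678066
```

Emit:
{"api": "play_rows", "payload": {
  "steps": [1,0,0,0,0,1,0,0,0,0,1,0,0,0,0,1,0,0,0,0,1,0,0,-0.5,0,1,0,0,-1,0,1,0,0,-1,0,1,0,0,-1,0,1,0,0,-1,0,1,0,0,-1,0],
  "grip_force": 20
}}

```text
time: 11.4
position: [0.4811, 0.219, 0.2307]
tool_rot: [0.767, 0.642, -0.0, 0.0]
ft_force: [0.1, -0.5, -0.4]
grip_width: 0.0781
grip_force: 0.0
```

```bash
python3 - <<'E'
from h import *
np.set_printoptions(precision=4,suppress=True)
t=shot('top','t6'); s=shot('scene','s6')
o=robot.get_obs();Rm=R.from_quat(o['tool_rot']).as_matrix();print(o['position'],o['time'],o['grip_width'])
g=np.array([.3985,-.2415,o['position'][2]])
print(Rm.T@(g-o['position'])/.03)
E
```

```text
[0.4842 0.2198 0.2337] 11.5 0.08352189204898412
[-15.6405  -0.123   -0.0598]
```

Emit:
{"api": "play_rows", "payload": {
  "steps": [1,-0.78,0,0,0,1,-0.78,0,0,0,1,-0.78,0,0,0,1,-0.78,0,0,0,1,-0.78,0,0,0,1,-0.78,0,0,0,1,-0.78,0,0,0,1,-0.78,0,0,0,1,-0.78,0,0,0,1,-0.78,0,0,0]
}}

```text
time: 12.5
position: [0.4395, -0.0121, 0.2286]
tool_rot: [0.766, 0.642, -0.0, -0.001]
ft_force: [-0.0, -1.2, -0.9]
grip_width: 0.0872
grip_force: 0.0
```

Emit:
{"api": "play_rows", "payload": {
  "steps": [1,-0.78,0,0,0,1,-0.78,0,0,0,1,-0.78,0,0,0,1,-0.78,0,0,0,1,-0.78,0,0,0,1,-0.78,0,0,0,1,-0.78,0,0,0,1,-0.78,0,0,0,1,-0.78,0,0,0,1,-0.78,0,0,0]
}}

```text
time: 13.5
position: [0.3986, -0.2422, 0.2285]
tool_rot: [0.767, 0.642, -0.0, -0.001]
ft_force: [-0.3, 0.7, 0.6]
grip_width: 0.087
grip_force: 0.0
```

Emit:
{"api": "play_rows", "payload": {
  "steps": [1,0,0,0,-0.74,1,0,0,0,-0.74,1,0,0,0,-0.74,1,0,0,0,-0.74,1,0,0,0,-0.74,1,0,0,0,-0.74,1,0,0,0,0,1,0,0,0,0,1,0,0,0,0,1,0,0,0,0]
}}

```text
time: 14.5
position: [0.3993, -0.2416, 0.2293]
tool_rot: [0.607, 0.795, 0.0, -0.0]
ft_force: [0.4, 0.2, -0.3]
grip_width: 0.0869
grip_force: 0.0
```

```bash
python3 - <<'E'
from h import *
np.set_printoptions(precision=4,suppress=True)
w=shot('wrist','w7')
o=robot.get_obs();Rm=R.from_quat(o['tool_rot']).as_matrix();print(o['position'],np.arctan2(Rm[1,0],Rm[0,0]),o['time'],o['q'])
print(proj(w,[[.3985,-.242,.116],[.3985,-.242,.095]]))
cv2.imwrite('pics/m7.png',cv2.resize(w['image'][100:300,200:460,::-1],(780,600)))
E
```

```text
[ 0.3993 -0.2416  0.2294] 1.838385326650339 14.55 [-0.7843  0.3057  1.8082 -0.      1.0278 -1.0518]
[[322.1456 194.2422]
 [322.0795 188.7704]]
```

View pics/m7.png

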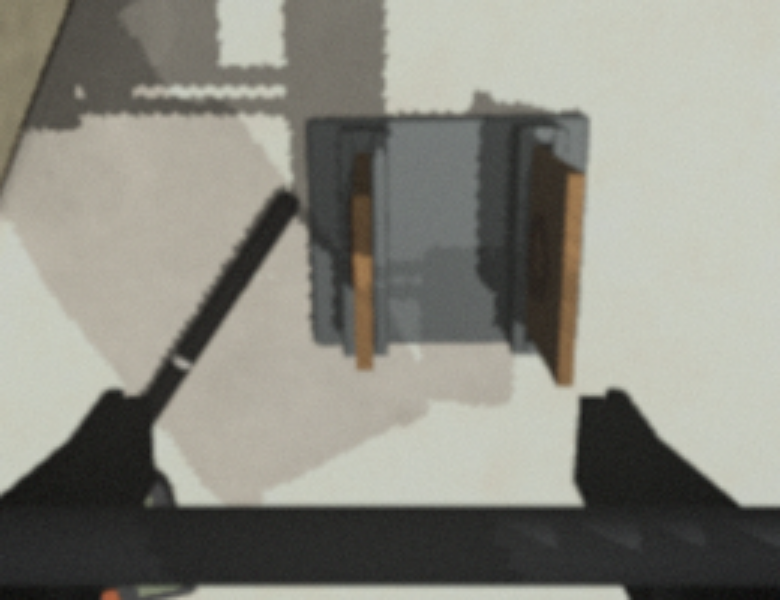

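The card's top edge is centred at full-picture (321,194), within 1 px of the prediction, and parallel to the fingers. Descending to grip.

Emit:
{"api": "play_rows", "payload": {
  "steps": [1,0,0,0.55,0,1,0,0,0.55,0,1,0,0,0.55,0,1,0,0,0.55,0,1,0,0,0.55,0,1,0,0,0.55,0,1,0,0,0.55,0,0.3,0,0,0.52,0,-1,0,0,0,0,-1,0,0,0,0],
  "grip_force": 20
}}

```text
time: 15.55
position: [0.3994, -0.2417, 0.0984]
tool_rot: [0.606, 0.795, 0.0, -0.0]
ft_force: [0.9, -0.7, -0.2]
grip_width: 0.0706
grip_force: 0.0
```

Emit:
{"api": "play_rows", "payload": {
  "steps": [-1,0,0,0,0,-1,0,0,0,0,-1,0,0,0,0,-1,0,0,0,0,-1,0,0,0,0,-1,0,0,0,0,-1,0,0,0,0,-1,0,0,0,0,-1,0,0,0,0,-1,0,0,0,0],
  "grip_force": 20
}}

```text
time: 16.55
position: [0.3993, -0.2416, 0.0983]
tool_rot: [0.606, 0.795, -0.0, -0.0]
ft_force: [-0.0, 0.2, 0.7]
grip_width: 0.0059
grip_force: 20.0
```

Emit:
{"api": "play_rows", "payload": {
  "steps": [-1,0,0,-0.3,0,-1,0,0,-0.6,0,-1,0,0,-0.8,0,-1,0,0,-0.8,0,-1,0,0,-0.8,0,-1,0,0,-0.8,0,-1,0,0,-0.8,0,-1,0,0,-0.8,0,-1,0,0,0,0,-1,0,0,0,0]
}}

```text
time: 17.55
position: [0.3992, -0.2415, 0.2697]
tool_rot: [0.606, 0.795, -0.0, 0.0]
ft_force: [0.2, 1.2, -1.0]
grip_width: 0.0061
grip_force: 20.0
```

Emit:
{"api": "play_rows", "payload": {
  "steps": [-1,0,0,0,0.44,-1,0,0,0,0.44,-1,0,0,0,0.44,-1,0,0,0,0.44,-1,0,0,0,0.44,-1,0,0,0,0.44,-1,0,0,0,0.44,-1,0,0,0,0.44,-1,0,0,0,0.44,-1,0,0,0,0.44]
}}

```text
time: 18.55
position: [0.3984, -0.2407, 0.2677]
tool_rot: [0.766, 0.643, -0.0, -0.002]
ft_force: [0.9, -0.0, -0.5]
grip_width: 0.0059
grip_force: 20.0
```

```bash
python3 - <<'E'
from h import *
np.set_printoptions(precision=4,suppress=True)
s=shot('scene','s8')
o=robot.get_obs();Rm=R.from_quat(o['tool_rot']).as_matrix();print(o['position'],np.arctan2(Rm[1,0],Rm[0,0]),o['time'],o['grip_width'])
x=np.array([np.cos(-.173),np.sin(-.173)]);y=np.array([-x[1],x[0]]);h=np.array([.473,.1747])
g=np.r_[h-x*.080,o['position'][2]]; print(g,Rm.T@(g-o['position'])/.03)
# wrist view earlier: check upright board + peg from t6 / s6 / s8
for l in (0,):
  P=[np.r_[h-x*.003,.115],np.r_[h-x*.048,.135],np.r_[h+y*-.085,.126],np.r_[h+y*.085,.126]]
  print(proj(s,P)); 
b=s['image'][120:240,190:370,::-1]; m=cv2.resize(b,(780,520),interpolation=cv2.INTER_CUBIC)
cv2.imwrite('pics/m8.png',m)
E
```

```text
[ 0.3984 -0.2408  0.2677] 1.3957560039862513 18.6 0.005787649415968785
[0.3942 0.1885 0.2677] [14.0644 -2.6299  0.0399]
[[246.2999 166.2365]
 [232.6847 164.9171]
 [265.4294 171.1131]
 [229.7055 154.6506]]
```

View pics/m8.png

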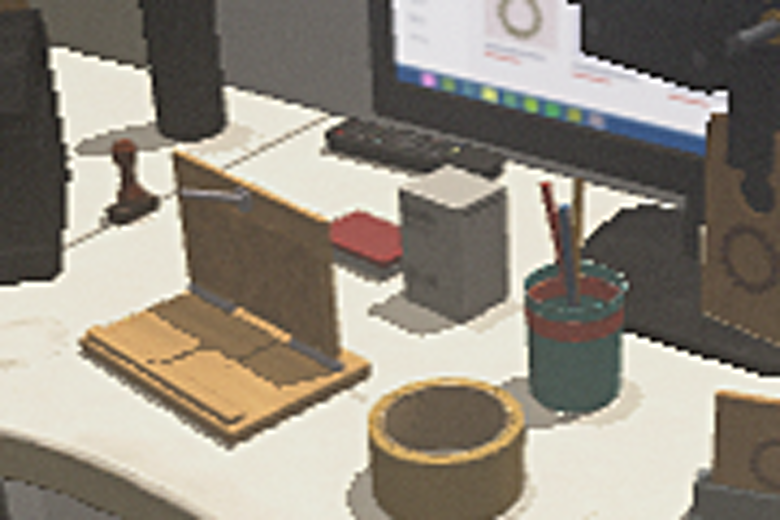

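The board's corners and the peg (root near crop (245,200), tip near (178,192)) fall within about 1 px of the upright model, and the tall card is held with its hole and bead ring visible. That was my last picture, so from here I go by numbers. Moving in front of the peg.

Emit:
{"api": "play_rows", "payload": {
  "steps": [-1,0.5,-0.1,0,0,-1,0.7,-0.13,0,0,-1,0.7,-0.13,0,0,-1,0.7,-0.13,0,0,-1,0.7,-0.13,0,0,-1,0.7,-0.13,0,0,-1,0.7,-0.13,0,0,-1,0.7,-0.13,0,0,-1,0.7,-0.13,0,0,-1,0.7,-0.13,0,0]
}}

```text
time: 19.6
position: [0.3953, -0.032, 0.2687]
tool_rot: [0.765, 0.644, -0.0, -0.001]
ft_force: [0.2, -0.7, -0.7]
grip_width: 0.006
grip_force: 20.0
```

Emit:
{"api": "play_rows", "payload": {
  "steps": [-1,0.8,-0.16,0,0,-1,0.8,-0.16,0,0,-1,0.8,-0.16,0,0,-1,0.8,-0.15,0,0,-1,0.8,-0.15,0,0,-1,0.8,-0.15,0,0,-1,0.8,-0.15,0,0,-1,0.8,-0.15,0,0,-1,0.5,-0.1,0,0,-1,0.3,0,0,0]
}}

```text
time: 20.6
position: [0.3925, 0.187, 0.2687]
tool_rot: [0.764, 0.645, -0.001, -0.001]
ft_force: [0.2, -1.0, -0.8]
grip_width: 0.0058
grip_force: 20.0
```

Emit:
{"api": "play_rows", "payload": {
  "steps": [-1,0,0,0.4,0,-1,0,0,0.4,0,-1,0,0,0.4,0,-1,0,0,0.4,0,-1,0,0,0.4,0,-1,0,0,0.4,0,-1,0,0,0.4,0,-1,0,0,0.4,0,-1,0,0,0.4,0,-1,0,0,0,0]
}}

```text
time: 21.6
position: [0.3926, 0.1852, 0.16]
tool_rot: [0.765, 0.644, -0.002, -0.001]
ft_force: [-0.2, 0.4, 0.4]
grip_width: 0.0059
grip_force: 20.0
```

```bash
python3 - <<'E'
from h import *
np.set_printoptions(precision=4,suppress=True)
s=shot('scene','s9'); w=shot('wrist','w9')
o=robot.get_obs();Rm=R.from_quat(o['tool_rot']).as_matrix();print(o['position'],np.arctan2(Rm[1,0],Rm[0,0]),o['time'],o['grip_width'])
x=np.array([np.cos(-.173),np.sin(-.173)]);y=np.array([-x[1],x[0]]);h=np.array([.473,.1747])
print('disp rel',(o['position'][:2]-h)@np.c_[x,y],'hole z',o['position'][2]-.0143)
E
```

```text
[0.3939 0.1855 0.1612] 1.3988610048650525 21.7 0.005437483894985764
disp rel [-0.0798 -0.003 ] hole z 0.14691736854783002
```

Emit:
{"api": "play_rows", "payload": {
  "steps": [-1,0.1,0,0.15,0,-1,0,0,0.15,0,-1,0,0,0,0,-1,0,0.2,0,0,-1,0,0.2,0,0,-1,0,0.2,0,0,-1,0,0.2,0,0,-1,0,0.2,0,0,-1,0,0.17,0,0,-1,0,0,0,0]
}}

```text
time: 22.7
position: [0.4306, 0.1824, 0.1524]
tool_rot: [0.765, 0.644, 0.0, 0.0]
ft_force: [0.0, -0.1, -0.3]
grip_width: 0.0059
grip_force: 20.0
```

```bash
python3 - <<'E'
from h import *
np.set_printoptions(precision=4,suppress=True)
o=robot.get_obs();print(o['position'],o['time'],o['grip_width'],o['ft_force'])
x=np.array([np.cos(-.173),np.sin(-.173)]);y=np.array([-x[1],x[0]]);h=np.array([.473,.1747])
d=(o['position'][:2]-h)@np.c_[x,y]; hz=o['position'][2]-.0143
print('disp rel',d,'hole z',hz,'over peg',hz-(.115+(-.003-d[0])*.445))
s=shot('scene','s10')
# steel/grey peg pixels near predicted peg, and card-brown
P=proj(s,[np.r_[h-x*.003,.115],np.r_[h-x*.048,.135],np.r_[h+x*d[0]+y*d[1],hz]]);print(P)
i=s['image'][158:172,226:256]; g=(i.max(2).astype(int)-i.min(2))
for r in g: print(' '.join('%3d'%v for v in r))
E
```

```text
[0.4306 0.1824 0.1524] 22.7 0.005911837514824931 [ 0.0418 -0.0782 -0.3497]
disp rel [-0.0431  0.0002] hole z 0.13811120377431182 over peg 0.005270627590267307
[[246.2999 166.2365]
 [232.6847 164.9171]
 [233.9384 163.345 ]]
 26  31  10   8   8   7   9   6  14  38  31  31  28  30  27  31  21  26  16  17  16  16  16  15  14  16  15  16  17  14
 25  33  30  22   7   6   6   5  11  24  33  28  33  31  38  33  29  10  14  16  17  15  14  17  16  15  18  17  17  16
 24  34  32  34  33  20   4   7  19  35  28  27  27  35  37  48  59  47  30  13  13  12  13  13  15  15  16  16  16  15
 22  31  30  30  35  30  34  33  34  33  28  28  30  35  36  31  38  43  42  37  32  13  14  12  13  13  13  14  15  16
 16  27  31  32  32  33  38  37  34  34  29  33  30  34  34  32  28  33  33  43  51  38  30  20  10  11  14  14  13  13
 15  31  34  30  31  30  23  26  26  31  31  28  32  34  36  36  34  33  23  12  24  47  62  56  39  21  10  12  12  14
 16  24  34  34  34  22   3   6   5  10  28  33  30  36  30  26  24  27  10   3   8  23  32  43  57  52  38  24   9  12
 21  30  28  35  31  27  15  13  11   6  30  28  32  30  38  31   3   5   6   6   7  11  34  32  27  53 104 115  73  26
 13  25  30  32  33  31  36  38  42  36  32  32  29  33  36  30  11  13  11   7   5   7  25  36  29  29  28  42  83 107
 17  28  34  35  30  34  31  33  33  37  29  26  30  34  38  36  33  30  24   5   6  11  24  36  32  33  29  28  28  31
 24  18  30  33  31  33  28  29  26  34  30  32  31  28  36  38  34  48  45  16   3   7  28  35  34  34  35  34  27  28
 15  13  24  34  28  27  26  20  24  34  31  33  31  33  37  37  31  35  38  36  34  37  34  34  35  33  33  33  32  31
 14  14  28  38  30  21  19  23  17  22  29  32  33  32  31  38  34  34  35  33  30  38  42  34  39  34  33  35  32  36
 14  14  27  36  32  20  25  35  26  27  24  32  32  31  33  35  34  33  36  36  31  30  33  36  41  35  37  36  37  35
```

The peg's grey tip shows inside the card's hole (about (233,164)) with no contact force. Continuing down the slope, lowering a little extra, then letting go with a small opening.

Emit:
{"api": "play_rows", "payload": {
  "steps": [-1,0,0.12,0.06,0,-1,0,0.12,0.06,0,-1,0,0.12,0.06,0,-1,0,0.12,0.06,0,-1,0,0.12,0.06,0,-1,0,0.12,0.06,0,-1,0,0.12,0.07,0,-1,0,0.09,0.06,0,-1,0,0,0,0,-1,0,0,0,0]
}}

```text
time: 23.75
position: [0.4568, 0.1777, 0.1376]
tool_rot: [0.765, 0.644, -0.0, -0.0]
ft_force: [0.0, -0.5, -0.4]
grip_width: 0.0061
grip_force: 20.0
```

```bash
cat > st.py <<'E'
from h import *
np.set_printoptions(precision=4,suppress=True)
o=robot.get_obs();print(o['position'],o['time'],o['grip_width'],o['ft_force'])
x=np.array([np.cos(-.173),np.sin(-.173)]);y=np.array([-x[1],x[0]]);h=np.array([.473,.1747])
d=(o['position'][:2]-h)@np.c_[x,y]; hz=o['position'][2]-.0143
print('disp rel',d,'hole z',hz,'over peg',hz-(.115+(-.003-d[0])*.445))
E
python3 st.py
```

```text
[0.4568 0.1777 0.1376] 23.75 0.00608111491115262 [ 0.0476 -0.4908 -0.4043]
disp rel [-0.0165  0.0001] hole z 0.12325120340436749 over peg 0.002263157936375701
```

Emit:
{"api": "play_rows", "payload": {
  "steps": [-1,0,0,0.05,0,-1,0,0,0,0,-0.7,0,0,0,0,-0.7,0,0,0,0,-0.7,0,0,0,0,-0.7,0,0,0,0,-0.7,0,0,0,0,-0.7,0,0,0,0,-0.7,0,0,0,0,-0.7,0,0,0,0]
}}

```text
time: 24.75
position: [0.4569, 0.1777, 0.1362]
tool_rot: [0.765, 0.644, 0.0, -0.0]
ft_force: [0.1, 0.4, -0.2]
grip_width: 0.0126
grip_force: 0.0
```

```bash
python3 st.py
```

```text
[0.4569 0.1777 0.1362] 24.75 0.012593393842248583 [ 0.1461  0.3869 -0.2162]
disp rel [-0.0163  0.0002] hole z 0.12185190135525256 over peg 0.0009185593955300109
```

Emit:
{"api": "play_rows", "payload": {
  "steps": [-0.7,0,0,-0.15,0,-0.7,0,0,-0.15,0,-0.7,0,0,-0.2,0,-0.7,0,0,-0.3,0,-0.7,0,0,-0.5,0,-0.7,0,0,-0.8,0,-0.7,0,-0.5,-0.8,0,-0.7,-0.5,-0.8,-0.5,0,-0.7,-0.9,-0.8,0,0,-0.7,-0.9,0,0,0]
}}

```text
time: 25.75
position: [0.3793, 0.1207, 0.239]
tool_rot: [0.764, 0.645, -0.001, -0.001]
ft_force: [0.7, 0.1, -0.4]
grip_width: 0.0134
grip_force: 0.0
```

Emit:
{"api": "play_rows", "payload": {
  "steps": [-0.7,-0.9,0,0,0,-0.7,-0.9,0,0,0,-0.7,-0.9,0,0,0,-0.7,-0.9,0,0,0,-0.7,-0.9,0,0,0,-0.7,-0.5,0,0,0,-0.7,0,0,0,0,-0.7,0,0,0,0,-0.7,0,0,0,0,-0.7,0,0,0,0]
}}

```text
time: 26.75
position: [0.3574, -0.0265, 0.2382]
tool_rot: [0.765, 0.644, 0.0, -0.0]
ft_force: [-0.5, 0.8, -0.2]
grip_width: 0.0134
grip_force: 0.0
```

```bash
python3 st.py; python3 - <<'E'
from h import *
np.set_printoptions(precision=1,suppress=True,linewidth=200)
s=shot('scene','s11'); s6=load('s8')
x=np.array([np.cos(-.173),np.sin(-.173)]);y=np.array([-x[1],x[0]]);h=np.array([.473,.1747])
df=np.abs(s['image'].astype(int)-s6['image']).sum(2)[130:230,200:300].astype(np.uint8)
g=cv2.GaussianBlur(df.astype(np.float32),(3,3),0)
m=(np.abs(s['image'].astype(int)-s6['image']).sum(2)>60).astype(np.uint8)
n,l,st,ce=cv2.connectedComponentsWithStats(m[130:230,200:300])
for a,b in zip(st,ce): 
  if a[4]>15: print(a+[200,130,0,0,0],b+[200,130])
# predicted card outline when hung at xd
for xd in (-.008,-.02):
  pz=.115+(-.003-xd)*.445; hz=pz-8.2e-3
  print(xd,proj(s,[np.r_[h+x*(xd-.003)+y*e,hz+z] for e,z in ((.03,.032),(-.03,.032),(-.03,-.076),(.03,-.076),(0,0))]).ravel())
print(proj(s,[np.r_[h+y*-.085,.126],np.r_[h+y*.085,.126]]))
E
```

```text
[ 0.3574 -0.0265  0.2382] 26.75 0.013422452305094573 [-0.5103  0.811  -0.2418]
disp rel [-0.0793 -0.2181] hole z 0.22393785688197812 over peg 0.0749959733613415
[ 200  130  100  100 9345] [248.9 181.4]
[240 130  41  29 454] [262.3 138.8]
[236 155  14  11  66] [242.6 160. ]
[227 197  18   9  70] [234.9 201.1]
-0.008 [236.9 156.1 249.5 161.9 253.2 194.9 241.  188.4 244.3 169. ]
-0.02 [233.3 155.7 245.9 161.5 249.8 194.9 237.6 188.3 240.7 168.6]
[[265.4 171.1]
 [229.7 154.7]]
```

```bash
python3 - <<'E'
from h import *
s0=load('scene0')['image'].astype(int);a=load('s8')['image'].astype(int);b=load('s11')['image'].astype(int);c=shot('scene','s12')['image'].astype(int)
print('moving now',(np.abs(b-c).sum(2)[145:215,205:285]>60).sum())
f=lambda p,q:cv2.GaussianBlur(np.abs(p-q).sum(2).astype(np.float32),(0,0),1.2)
m=(f(a,c)>22).astype(np.uint8)
n,l,st,ce=cv2.connectedComponentsWithStats(m[145:215,205:285])
print([(x+[205,145,0,0,0]).tolist() for x in st[1:] if x[4]>20])
for nm,(x0,y0,x1,y1) in dict(plain=(352,205,390,245),tape=(272,203,314,245),cup=(310,180,337,216),carton=(282,158,310,197)).items(): print(nm,(f(s0,c)[y0:y1,x0:x1]>90).sum(),(f(a,c)[y0:y1,x0:x1]>90).sum())
E
```

```text
moving now 3
[[261, 145, 21, 16, 254], [234, 153, 17, 23, 186], [225, 188, 34, 20, 297]]
plain 101 0
tape 14 3
cup 0 0
carton 21 0
```

```bash
python3 -c "
from rig import robot
print(robot.hand_in())"
```

```text
the job is handed in; nothing more can be done
None
```

The board is folded upright, the tall card hangs on the peg close to the board, the wide card and the bystanders I compared (cup, tape, carton) showed no sign of moving, and the job was handed in at about 27 s; I viewed 11 pictures, one over the limit of 10, so the final hang was checked by image differences only, not by eye.

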